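# Last egg into the egg cooker

### The job

Take the brown egg from the slanted egg rack and stand it upright, blunt end up, in the empty ring of the egg cooker's tray, lowering it gently rather than dropping it. Then swing the clear lid all the way shut. Leave the other eggs standing where they are.

Things in the scene. Friction and masses are not known exactly. Their poses are not given: they have to be found in the camera images.
- egg_brown: the brown egg in the rack: 44 mm across, 58 mm long, 60 g, solid. Origin at its pointed tip, z axis from pointed tip to blunt end. At the start it sits pointed end down in one of the two outer holes of the rack's upper row (which one varies), square to the board, so it leans 35 degrees from vertical towards the rack's -x side; its tip is 16 mm below the board's top face
- egg_brown_mid (a point): centre of the brown egg's widest circle (44 mm across), 36 mm from its pointed tip; the egg is best pinched across here. In the rack it stands 20 mm above the board's top face, measured square to the board
- egg_white: white egg, same size as the brown one, in the other outer hole of the rack's upper row; stays there. Origin at its pointed tip, z axis to its blunt end
- egg_rack: slanted egg rack, fixed: bamboo board 128 (up the slope) x 204 x 12 mm on a wire frame, 2 rows of 3 holes 37 mm wide, 64 mm apart up the slope, 66 mm along it. Origin on the worktop under the board's middle, z up, x level towards the high edge, y along the rows. The board rises 35 degrees towards +x; the middle of its top face is 54 mm above the origin, the high edge 91 mm
- cooker: round white egg cooker, fixed while you work: 168 mm across, rim 52 mm above the worktop, grey dial at its front (-x side), lid hinge at its back (+x side). Origin on the worktop under its centre, z up
- egg_tray: black tray in the cooker, fixed, turned about the cooker's axis by a varying angle: three rings 120 degrees apart, centres 40 mm from the middle, round bars 6 mm thick, 35 mm inside, 47 mm outside. Origin at its centre, 41 mm above the worktop, z up; ring tops 8 mm above it. The empty ring is at (-40, 0) mm, the rings with eggs at (20, -35) and (20, 35) mm
- empty_ring (a point): centre of the empty ring's upper edge, 49 mm above the worktop. An egg sitting upright in it has its pointed tip 16 mm below this point and its widest circle 20 mm above it; the heating plate lies 22 mm below this point, so the egg rests on the ring alone. The shell slides easily on the tray (friction about 0.3), so the egg centres itself over a few mm
- cooker_egg_1: brown egg, same size, standing upright in the tray's ring at (20, -35) mm; stays there. Origin at its pointed tip, z axis to its blunt end
- cooker_egg_2: brown egg, same size, standing upright in the tray's ring at (20, 35) mm; stays there. Origin at its pointed tip, z axis to its blunt end
- lid (a joint): angle of the cooker's lid: 0 is shut, about 1.45 to 1.6 rad (standing upright) at the start, 1.75 the stop. Stiff hinge: the lid (120 g) stays at whatever angle it is left; some 1 to 2 N at the tab move it
- lid_hinge (a point): a point on the lid's hinge axis, at the back of the cooker, 56 mm above the worktop and 90 mm from the cooker's axis; the axis is level, along the cooker's y
- lid_tab (a point): point in the white tab on the lid's free edge, 196 mm from the hinge axis. The tab is a flat plate 46 mm wide, 9 mm thick, 172 to 214 mm from the axis, its middle plane through the axis; level at the cooker's front when shut, pointing up when open. The clear dome begins 174 mm from the axis and stands 65 mm proud on the outer side (upper when shut, away from the cooker when open)
There are look-alikes about, which are no part of the job. What is shaped like the egg_brown but yellow is not meant.

How it is judged:
By the outcome, as a careful person would: the job done as asked, in the order asked, and still so for the second after the job is handed in, with the robot touching nothing.
It also fails if it takes over 64 s, if anything falls off the work surface, if the arm or the gripper's body presses on something with over 40 N, if the wrist force passes 120 N, or if a joint passes its speed limit or range.

### The arm

A 6-joint arm with a two-finger parallel gripper is mounted at the origin on a cart in front of the work surface, level with it; the furniture and walls round the work are solid. World frame = base frame: x ahead of the robot, y to its left, z up, the work surface at z = 0. Lengths are in m, angles in rad, forces in N, time in s.
With the tool pointing down it reaches from about 0.325 to 0.775 m from the base axis. Payload 5.5 kg.
Tool frame: the origin (TCP) lies midway between the tips of the shut fingers; the grasp point (between the pads) lies robot.tcp_to_grasp behind it (robot.tcp_to_grasp is the distance from the TCP to the grasp point, in m); z points along the fingers, y is the line along which they close (so a half turn about z gives the same grasp; the last joint's range is limited). The gripper opens to 85 mm and grips with 20 to 120 N. Pads are 22 mm wide; open, the fingers measure 114 mm over their backs; the gripper's body (76 mm by 85 mm) begins 54 mm behind the grasp point. The pads swing forward as they close: fully open they stand 13 mm farther back than shut.
Start: joints at [-1.347, 0.091, 1.231, -0, 1.82, -0.057], TCP at [0.166, -0.577, 0.231] pointing down, gripper open.
Joint ranges: [-2.87, 2.87], [-0.86, 2.18], [0.17, 2.46], [-1.51, 4.65], [0.06, 2.69], [-2.65, 2.65]. Speed limits (rad/s): [2.57, 2.57, 3.01, 3.14, 3.14, 3.14].

### API

Orientations are given as a rotation vector (axis times angle).
In Python, from station import robot, optics, close_job gives the robot as it stands. The module is installed in compiled form; this text tells all that it offers.
- The arm moves only by the tool jog_arm, never from a script. Its argument "rows" is a list that holds one entry, the list of rows, each a list of 7 numbers: the shift along the tool's x, y, z scaled (see below), then the turn, a rotation vector about the tool's x, y, z scaled (see below), then the closure, from -1 (fully open) to 1 (shut), so that 0 is half open. In form: [[[tx, ty, tz, wx, wy, wz, claw], ...]]. A call has 1 to 20 rows; each row is the pose to reach, as a shift and turn from the pose commanded when the call began, along the tool's axes at that moment; what a row does not reach only later rows make up. The controller multiplies each number of a shift by 0.5 m and each number of a turn by 60 degrees. A row lasts 1/8 s, in which the tool goes at most 62.5 mm and 10.7 degrees, less where a joint would pass 70% of its speed; a pose out of reach is approached as far as the arm can. A call with a number of a shift or a turn outside -1 to 1 is refused whole. A call with a gripper value outside its range is refused whole. The fingers move at their own pace and stop on an object; "grip_force" is the grip in N (left out, the last holds). Time passes only in rows, so rows that repeat a pose let the fingers close. It gives the time, the measured TCP pose, the force, the opening and the grip force at its end, in the units of the state.
- robot.sense(): the state, without advancing time (a new reading comes with each control period).
- optics.snapshot(name): name is "scene" or "side" or "wrist"; returns a dict with "image" (420x560x3 uint8, blue, green, red), "vfov" (degrees; the focal length in pixels is half the picture's height over the tangent of half this angle, whatever the lens; pixels are square), "cx", "cy" (the principal point, pixels), "k1" (the pictures are not rectified: a ray, as slopes to the right and down, at radius r is drawn at 1 + k1 r^2 times it, then the intrinsics apply), "T" (4x4, takes a point from camera to world coordinates); the wrist camera has in their place "T_tool_cam" (4x4, takes a point from camera to tool coordinates, whose origin is the TCP and whose axes are the flange's). Camera axes: x right, y down, z forward; pixel columns grow to the right and rows downward; lengths in m; the calibration is good to about 2 mm. A picture is of the moment at which its call begins: read the wrist's pose just before it. There is no depth.
- close_job(): hands the job in; it is judged then, once.
The state is a dict: "clock": time; "joint_positions": joint angles; "joint_velocities": joint speeds; "tau": joint torques, N m; "position": TCP position; "ee_rot": TCP orientation; "contact_force": force on the tool from outside, world axes, zero at the start; "wrist_torque": the same for the moment, N m; "finger_gap": finger opening in m; "finger_force": force on a finger pad.
Only numpy, scipy, OpenCV 4.12 (cv2) and the standard library are available. Lean on these libraries where they do the work, as an engineer would, in place of code of your own. Each camera call takes 0.05 s, during which the arm holds its last target. There are 200 camera calls.

## Working session

There is one attempt and no reset: what is moved stays moved. The work goes in short steps, Python scripts to look and compute and a tool call to move; the robot and the scene stay as the last step left them, time stands still between calls to the robot, and variables do not carry over. Pictures are saved under pics/ and viewed, at most 10 in all, crops included, and the job is handed in when it is done.

Besides the shell and the picture viewer there is one more tool, called after "Call:" in YAML: its name, and indented under it one key for each argument. jog_arm: Moves the arm, as the interface text tells. Shifts and turns lie within -1 to 1; 1 stands for 0.5 m of shift or 60 degrees of turn. Its arguments: {"type":"object","properties":{"rows":{"type":"array","items":{"type":"array","items":{"type":"array","items":{"type":"number","minimum":-1,"maximum":1}}}},"grip_force":{"type":"number"}},"required":["rows"]}

```bash
mkdir -p pics; cat > h.py <<'E'
import numpy as np, cv2
from scipy.spatial.transform import Rotation as R
from station import robot, optics
def shot(name, fn=None):
    s=robot.sense(); d=optics.snapshot(name)
    if 'T_tool_cam' in d:
        M=np.eye(4); M[:3,:3]=R.from_rotvec(s['ee_rot']).as_matrix(); M[:3,3]=s['position']; d['T']=M@d['T_tool_cam']
    if fn: cv2.imwrite('pics/'+fn,d['image'])
    return d
def ray(d,u,v):
    f=210/np.tan(np.radians(d['vfov'])/2); K=np.array([[f,0,d['cx']],[0,f,d['cy']],[0,0,1]])
    p=cv2.undistortPoints(np.array([[[u,v]]],float),K,np.array([d['k1'],0,0,0.]))[0,0]
    # model: r_d = r(1+k1 r^2) as opencv
    D=d['T'][:3,:3]@np.array([p[0],p[1],1]); return d['T'][:3,3],D/np.linalg.norm(D)
def onz(d,u,v,z):
    o,D=ray(d,u,v); return o+D*(z-o[2])/D[2]
def proj(d,P):
    f=210/np.tan(np.radians(d['vfov'])/2); c=np.linalg.inv(d['T'])@np.append(P,1); s=c[:2]/c[2]; s=s*(1+d['k1']*(s@s)); return s*f+[d['cx'],d['cy']]
def cross(rs):
    A=0;b=0
    for o,D in rs:
        Q=np.eye(3)-np.outer(D,D); A=A+Q; b=b+Q@o
    x=np.linalg.solve(A,b); return x,[np.linalg.norm((np.eye(3)-np.outer(D,D))@(x-o)) for o,D in rs]
E
python3 - <<'E'
from h import *
for n in ('scene','side'):
    d=shot(n,n+'0.png'); print(n,d['vfov'],d['T'].round(3).tolist(),d['k1'])
s=robot.sense(); print(s, [a for a in dir(robot) if a[0]!='_'], robot.tcp_to_grasp)
E
```

```text
scene 43.4030910290474 [[-0.494, -0.611, 0.619, -0.248], [-0.869, 0.364, -0.334, 0.365], [-0.021, -0.703, -0.711, 0.967], [0.0, 0.0, 0.0, 1.0]] -0.1001981385163762
side 51.10852988893099 [[0.966, -0.176, 0.19, 0.299], [-0.259, -0.628, 0.733, -0.899], [-0.009, -0.758, -0.653, 0.842], [0.0, 0.0, 0.0, 1.0]] -0.0926001633228206
{'clock': 0.1, 'joint_positions': array([-1.34668983e+00,  9.17901686e-02,  1.23178096e+00, -1.66352559e-05,
        1.81982459e+00, -5.66713088e-02]), 'joint_velocities': array([-0.00116379, -0.00251175, -0.00233363,  0.0011403 ,  0.00046681,
       -0.00063042]), 'tau': array([ 3.44040891e-03, -4.60217428e+01, -4.19217181e+01,  7.88167790e-05,
        1.06028229e-02, -7.71217032e-06]), 'position': array([ 0.16621233, -0.57624226,  0.23025126]), 'ee_rot': array([-3.10890772e+00, -4.39339827e-01,  2.61923871e-04]), 'contact_force': array([ 0.63738546, -0.09965898, -0.46413802]), 'wrist_torque': array([ 0.06131758, -0.01205627,  0.00944602]), 'finger_force': 0.0, 'finger_gap': 0.08516166721111257} ['Unreachable', 'sense', 'tcp_to_grasp'] 0.0187
```

View pics/scene0.png

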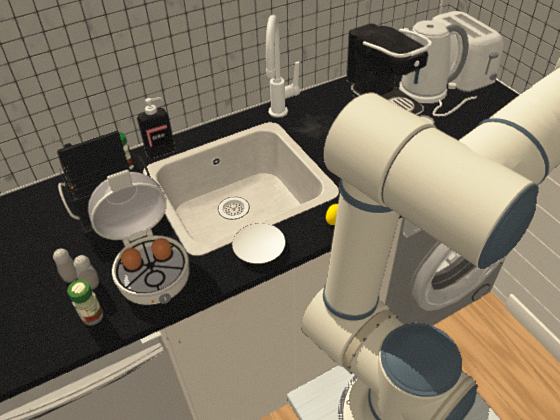

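View pics/side0.png

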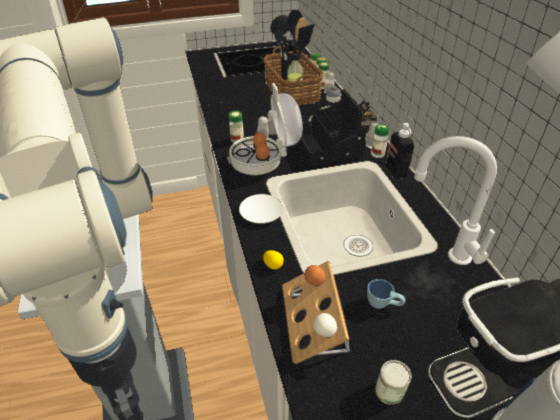

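The scene view shows the cooker at (150,268), with the lid open behind it and its tab at (120,180). The side view shows the rack at (315,312), with the brown egg at (315,274) in the far upper hole and the white egg at (325,325). The yellow look-alike is at (273,260).

```bash
cat >> h.py <<'E'
def blobs(img,kind,amin=60):
    h=cv2.cvtColor(img,cv2.COLOR_BGR2HSV)
    rng={'brown':((4,120,70),(13,255,255)),'yellow':((22,150,100),(34,255,255)),'white':((0,0,170),(179,45,255)),'wood':((12,60,80),(22,200,255))}[kind]
    m=cv2.inRange(h,rng[0],rng[1]); m=cv2.morphologyEx(m,cv2.MORPH_OPEN,np.ones((3,3)))
    n,l,st,c=cv2.connectedComponentsWithStats(m); return [(c[i].round(1).tolist(),st[i].tolist()) for i in range(1,n) if st[i][4]>amin]
E
python3 - <<'E'
from h import *
for n in ('scene','side'):
    d=shot(n); print(n); im=d['image']
    for k in ('brown','yellow'): print(k,blobs(im,k))
    if n=='side':
        print('wood',blobs(im,'wood',500)); print('white',[b for b in blobs(im,'white') if 290<b[0][0]<350 and 300<b[0][1]<350])
        print('bm',onz(d,315,274,.089),'wm',onz(d,325,325,.089))
        for p in [(283,283),(335,263),(349,345),(293,361)]: print(p,onz(d,*p,.017),onz(d,*p,.091))
        # cooker tray
        print('ck',onz(d,256,152,.05))
        print(cv2.imwrite('pics/c1.png',cv2.resize(np.hstack([im[250:370,265:365],im[85:205,215:315]]),None,fx=4,fy=4,interpolation=cv2.INTER_CUBIC)))
    else: print('ck',onz(d,150,268,.05),'tab',onz(d,120,180,.25)); cv2.imwrite('pics/c2.png',cv2.resize(im[160:310,75:275],None,fx=4,fy=4,interpolation=cv2.INTER_CUBIC))
E
```

```text
scene
brown [([161.0, 248.6], [152, 238, 19, 22, 336]), ([130.9, 258.7], [121, 248, 20, 22, 344])]
yellow [([331.5, 213.9], [326, 204, 12, 21, 190])]
ck [0.53115701 0.2878115  0.05      ] tab [0.61018144 0.28230033 0.25      ]
side
brown [([133.4, 4.4], [118, 1, 28, 8, 144]), ([196.6, 8.6], [152, 2, 86, 14, 603]), ([107.4, 6.5], [98, 4, 19, 6, 78]), ([130.0, 14.7], [106, 10, 45, 10, 239]), ([260.7, 145.7], [254, 133, 15, 26, 301]), ([314.7, 275.3], [305, 265, 21, 21, 325])]
yellow [([273.2, 258.9], [263, 250, 21, 19, 313])]
wood [([296.1, 78.7], [264, 53, 62, 51, 1609]), ([198.7, 304.3], [139, 186, 130, 234, 18014]), ([313.1, 311.5], [282, 262, 67, 101, 3831]), ([38.9, 373.4], [0, 294, 104, 126, 8077])]
white [([328.1, 321.7], [321, 314, 15, 17, 179])]
bm [ 0.54683667 -0.30020394  0.089     ] wm [ 0.52271071 -0.43285166  0.089     ]
(283, 283) [ 0.48735021 -0.24902698  0.017     ] [ 0.47047945 -0.30734567  0.091     ]
(335, 263) [ 0.63055347 -0.22239951  0.017     ] [ 0.60084362 -0.28310553  0.091     ]
(349, 345) [ 0.57614767 -0.44962546  0.017     ] [ 0.55131565 -0.48995921  0.091     ]
(293, 361) [ 0.45081537 -0.45338518  0.017     ] [ 0.43722019 -0.49338185  0.091     ]
ck [0.54355773 0.26872306 0.05      ]
True
```

View pics/c1.png

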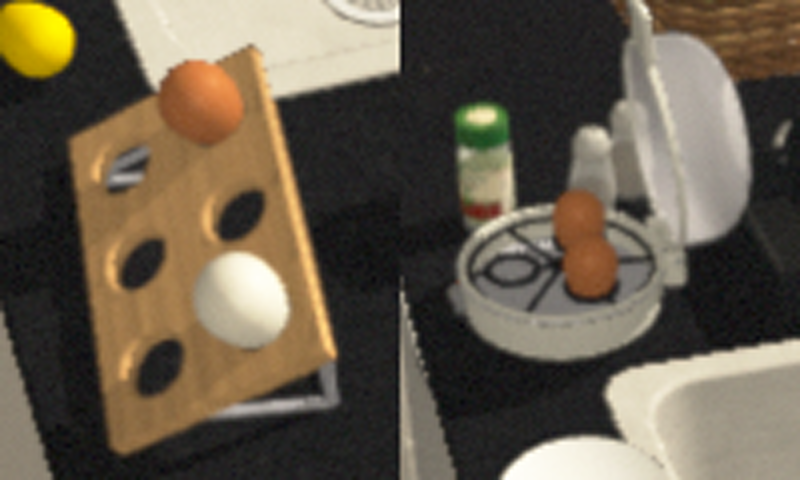

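View pics/c2.png

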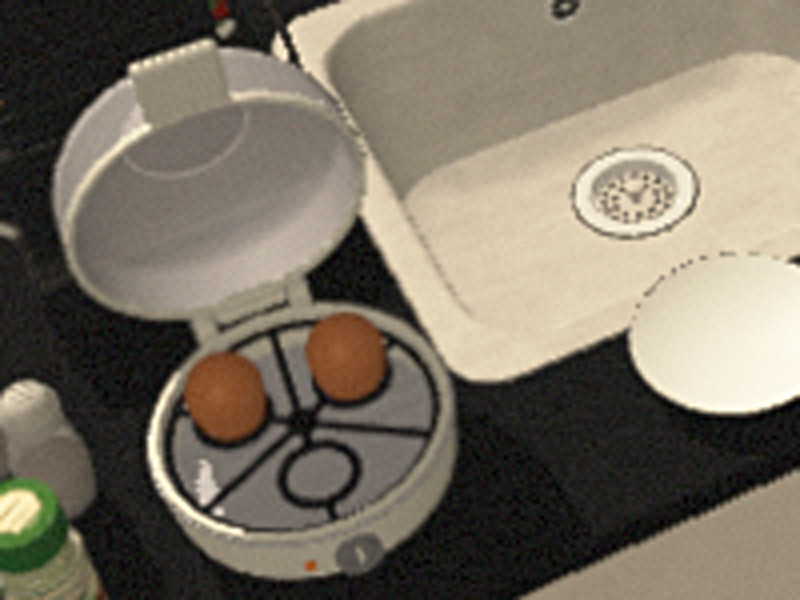

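Crop 1 gives the rack's board corners (full-picture pixels): high-far (329,261), low-far (282.5,285), low-near (294.5,363) and high-near (348.5,338). It also shows the empty ring at (243,152) in the side view. Crop 2 shows the empty ring at (155,278.5), the dial at (164.5,298) and the tab middle at (120,181).

```bash
python3 - <<'E'
from h import *
from scipy.optimize import least_squares
A=shot('scene'); B=shot('side')
s35,c35=np.sin(np.radians(35)),np.cos(np.radians(35))
def rk(u,v,n):  # up slope, along, normal -> rack frame
    return np.array([u*c35-n*s35, v, .054+u*s35+n*c35])
pts=[(rk(.064,.102,0),(329,261.3)),(rk(-.064,.102,0),(282.5,285)),(rk(-.064,-.102,0),(294.5,363)),(rk(.064,-.102,0),(348.5,338)),
 (rk(.032,.066,.02),(314.7,275.3)),(rk(.032,-.066,.02),(325,325))]
def W(p,q): c,s=np.cos(p[2]),np.sin(p[2]); return np.array([p[0]+c*q[0]-s*q[1],p[1]+s*q[0]+c*q[1],q[2]])
f=lambda p: np.concatenate([proj(B,W(p,q))-uv for q,uv in pts])
r=least_squares(f,[.53,-.37,0]); print('rack',r.x,np.degrees(r.x[2])); print(f(r.x).round(1)); print('brown mid',W(r.x,rk(.032,.066,.02)),'white',W(r.x,rk(.032,-.066,.02)))
print('ring',cross([ray(A,155,278.5),ray(B,243,152)]),onz(A,155,278.5,.049),onz(B,243,152,.049))
print('egg1/2',onz(A,161,248.6,.066),onz(A,130.9,258.7,.066))
print('tab A', [onz(A,120,181,z).round(3) for z in (.24,.25,.26)],'dial',onz(A,164.5,298,.03))
for p in [(187,263),(112,272)]: print('rim',onz(A,*p,.052))
print(proj(B,[.61,.28,.25]))
E
```

```text
rack [ 0.52024979 -0.36575207 -0.16223953] -9.295640595017787
[-0.6 -0.1  0.4  0.5 -0.3 -0.3 -0.4  0.1  0.1 -0.2  0.7  0.1]
brown mid [ 0.54545844 -0.30299993  0.08873749] white [ 0.52413665 -0.43326651  0.08873749]
ring (array([0.50365277, 0.2877762 , 0.04432753]), [np.float64(0.0008610092015811093), np.float64(0.0008610092015810842)]) [0.49878508 0.28798202 0.049     ] [0.50323561 0.28181137 0.049     ]
egg1/2 [0.55760137 0.24866622 0.066     ] [0.56414714 0.31770691 0.066     ]
tab A [array([0.619, 0.282, 0.24 ]), array([0.607, 0.283, 0.25 ]), array([0.595, 0.284, 0.26 ])] dial [0.4540879  0.28651873 0.03      ]
rim [0.50088812 0.21095276 0.052     ]
rim [0.56168796 0.36604027 0.052     ]
[274.33647568  91.03372193]
```

```bash
cat >> h.py <<'E'
def plan(P,Rt):
    s=robot.sense(); R0=R.from_rotvec(s['ee_rot']); t=R0.inv().apply(np.array(P)-s['position'])/.5
    w=(R0.inv()*Rt).as_rotvec()/np.radians(60); print('t',t.round(4),'w',w.round(4),'pos',s['position'].round(4),'gap',round(s['finger_gap'],4),'F',s['contact_force'].round(1)); return t,w
def Rtool(yaw,tilt): # tool x heading yaw(deg), z leaning forward by tilt from down
    return R.from_euler('z',yaw,degrees=True)*R.from_euler('y',-tilt,degrees=True)*R.from_rotvec([np.pi,0,0])
MID=np.array([.5455,-.303,.0887])
E
python3 - <<'E'
from h import *
Rt=Rtool(-9.3,35); z=Rt.as_matrix()[:,2]; print(Rt.as_matrix().round(2)); plan(MID-.12*z,Rt)
print(shot('wrist')['T_tool_cam'].round(3).tolist())
E
```

```text
[[ 0.81 -0.16  0.57]
 [-0.13 -0.99 -0.09]
 [ 0.57  0.   -0.82]]
t [ 0.756  -0.3742  0.0881] w [-0.1299  0.5738  0.4096] pos [ 0.1662 -0.5764  0.2309] gap 0.0855 F [ 0.1  0.6 -0.2]
[[-0.002, -0.957, -0.288, 0.073], [1.0, -0.002, -0.0, 0.0], [-0.0, -0.288, 0.957, -0.142], [0.0, 0.0, 0.0, 1.0]]
```

Call:
jog_arm:
  rows:
    - [[0.756,-0.374,0.088,-0.13,0.574,0.41,-1],[0.756,-0.374,0.088,-0.13,0.574,0.41,-1],[0.756,-0.374,0.088,-0.13,0.574,0.41,-1],[0.756,-0.374,0.088,-0.13,0.574,0.41,-1],[0.756,-0.374,0.088,-0.13,0.574,0.41,-1],[0.756,-0.374,0.088,-0.13,0.574,0.41,-1],[0.756,-0.374,0.088,-0.13,0.574,0.41,-1],[0.756,-0.374,0.088,-0.13,0.574,0.41,-1],[0.756,-0.374,0.088,-0.13,0.574,0.41,-1],[0.756,-0.374,0.088,-0.13,0.574,0.41,-1],[0.756,-0.374,0.088,-0.13,0.574,0.41,-1],[0.756,-0.374,0.088,-0.13,0.574,0.41,-1]]
  grip_force: 25

```text
clock: 1.85
position: [0.4771, -0.293, 0.1873]
ee_rot: [2.939, -0.242, 0.927]
contact_force: [-0.2, -0.3, 1.1]
finger_gap: 0.0854
finger_force: 0.0
```

```bash
python3 - <<'E'
from h import *
Rt=Rtool(-9.3,35); z=Rt.as_matrix()[:,2]; print(robot.sense()['joint_positions'].round(2)); plan(MID+.016*z,Rt)
d=shot('wrist','w1.png'); print(blobs(d['image'],'brown',400)); print(proj(d,MID), proj(d,MID+.022*-z), proj(d,MID+.006*z))
h=cv2.cvtColor(d['image'],cv2.COLOR_BGR2HSV)
E
```

```text
[-0.83 -0.51  1.94  0.38  1.24  0.87]
t [-1.000e-04 -2.800e-03  2.728e-01] w [ 0.0016 -0.0005 -0.0013] pos [ 0.4771 -0.293   0.1873] gap 0.0854 F [-0.2 -0.3  1.1]
[([272.4, 203.0], [249, 179, 48, 49, 1863])]
[276.6372524  200.66585431] [276.55847632 207.64188459] [276.65668211 198.94686926]
```

View pics/w1.png

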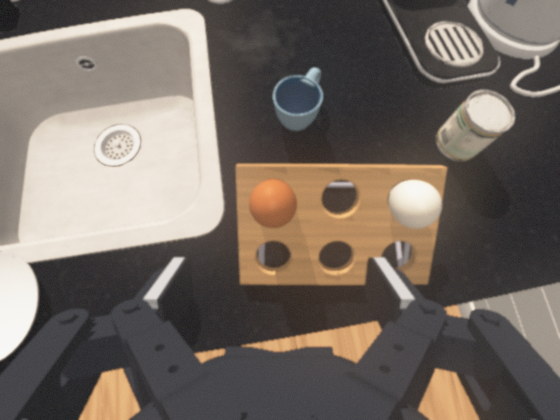

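The wrist view shows the brown egg at (272,203) and the white egg at (414,203). My model put the brown egg at about (276.6,202), so I'll shift 5 mm along the tool's -y, then go in and close.

Call:
jog_arm:
  rows:
    - [[0,-0.01,0.08,0,0,0,-1],[0,-0.01,0.16,0,0,0,-1],[0,-0.01,0.21,0,0,0,-1],[0,-0.01,0.24,0,0,0,-1],[0,-0.01,0.26,0,0,0,-1],[0,-0.01,0.272,0,0,0,-1],[0,-0.01,0.272,0,0,0,-1],[0,-0.01,0.272,0,0,0,0],[0,-0.01,0.272,0,0,0,0.2],[0,-0.01,0.272,0,0,0,0.3],[0,-0.01,0.272,0,0,0,1],[0,-0.01,0.272,0,0,0,1],[0,-0.01,0.272,0,0,0,1],[0,-0.01,0.272,0,0,0,1],[0,-0.01,0.272,0,0,0,1],[0,-0.01,0.272,0,0,0,1]]
  grip_force: 25

```text
clock: 3.9
position: [0.5556, -0.3003, 0.0765]
ee_rot: [2.939, -0.239, 0.929]
contact_force: [-4.8, -1.5, 5.8]
finger_gap: 0.0427
finger_force: 25.7
```

```bash
python3 - <<'E'
from h import *
Rt=Rtool(-9.3,35); z=Rt.as_matrix()[:,2]; plan(MID-.10*z,Rt); print(robot.sense()['finger_force'])
E
```

```text
t [-0.0013  0.0089 -0.2308] w [ 0.0016 -0.0013  0.0002] pos [ 0.5556 -0.3003  0.0765] gap 0.0427 F [-4.8 -1.5  5.8]
25.73005646467209
```

Call:
jog_arm:
  rows:
    - [[0,0,-0.02,0,0,0,1],[0,0,-0.05,0,0,0,1],[0,0,-0.1,0,0,0,1],[0,0,-0.16,0,0,0,1],[0,0,-0.23,0,0,0,1],[0,0,-0.3,0,0,0,1],[0,0,-0.3,0,0,0,1]]

```text
clock: 4.78
position: [0.4704, -0.2864, 0.2029]
ee_rot: [2.934, -0.238, 0.934]
contact_force: [0.6, -0.6, -0.8]
finger_gap: 0.0432
finger_force: 25.6
```

```bash
python3 - <<'E'
from h import *
Rt=Rtool(-5,0); plan([.47,.288,.24],Rt); print(robot.sense()['finger_force'])
E
```

```text
t [-0.1076 -1.133  -0.1731] w [ 0.0264 -0.5884 -0.0693] pos [ 0.4704 -0.2864  0.2029] gap 0.0432 F [ 0.6 -0.6 -0.8]
25.618246346712112
```

Call:
jog_arm:
  rows:
    - [[-0.02,-0.06,-0.04,0,-0.06,0,1],[-0.04,-0.15,-0.08,0.01,-0.16,-0.02,1],[-0.06,-0.25,-0.12,0.015,-0.28,-0.03,1],[-0.08,-0.35,-0.15,0.02,-0.4,-0.05,1],[-0.1,-0.45,-0.17,0.026,-0.5,-0.07,1],[-0.107,-0.55,-0.173,0.026,-0.588,-0.07,1],[-0.107,-0.65,-0.173,0.026,-0.588,-0.07,1],[-0.107,-0.75,-0.173,0.026,-0.588,-0.07,1],[-0.107,-0.85,-0.173,0.026,-0.588,-0.07,1],[-0.107,-0.93,-0.173,0.026,-0.588,-0.07,1],[-0.107,-0.98,-0.173,0.026,-0.588,-0.07,1],[-0.107,-1,-0.173,0.026,-0.588,-0.07,1],[-0.107,-1,-0.173,0.026,-0.588,-0.07,1]]

```text
clock: 6.4
position: [0.4591, 0.2228, 0.2376]
ee_rot: [-3.136, 0.133, 0.009]
contact_force: [0.1, -0.3, -1.6]
finger_gap: 0.0429
finger_force: 25.7
```

```bash
python3 - <<'E'
from h import *
Rt=Rtool(-5,0); plan([.47,.288,.24],Rt); s=robot.sense(); print(s['finger_force'],s['joint_positions'].round(2))
E
```

```text
t [ 0.0106 -0.1317 -0.0046] w [-0.0023  0.0058  0.0022] pos [0.4591 0.2228 0.2376] gap 0.0429 F [ 0.1 -0.3 -1.6]
25.699559301137924 [ 0.38 -0.15  1.45  0.01  1.84  2.04]
```

Call:
jog_arm:
  rows:
    - [[0.01,-0.08,0,0,0.006,0,1],[0.01,-0.13,0,0,0.006,0,1],[0.01,-0.13,0,0,0.006,0,1],[0.01,-0.13,0,0,0.006,0,1]]

```text
clock: 6.9
position: [0.47, 0.2858, 0.2388]
ee_rot: [-3.136, 0.136, -0.003]
contact_force: [-0.1, -0.1, -0.3]
finger_gap: 0.0429
finger_force: 25.8
```

```bash
python3 - <<'E'
from h import *
d=shot('wrist','w2.png'); print(blobs(d['image'],'brown',300),robot.sense()['position'],robot.sense()['ee_rot'])
B=shot('side'); print('side',blobs(B['image'],'brown',100)); cv2.imwrite('pics/s2.png',cv2.resize(B['image'][60:200,200:330],None,fx=4,fy=4))
A=shot('scene'); print('scene',blobs(A['image'],'brown',100))
E
```

```text
[([239.8, 97.5], [219, 77, 42, 43, 1401]), ([309.1, 98.4], [289, 78, 41, 42, 1384]), ([279.0, 283.2], [233, 233, 93, 100, 6547])] [0.47003494 0.28579063 0.2389313 ] [-3.13562028  0.13682002 -0.00343002]
side [([260.7, 145.5], [253, 133, 16, 26, 306])]
scene [([139.9, 224.4], [128, 212, 24, 26, 488]), ([160.9, 248.7], [152, 238, 19, 22, 324]), ([130.7, 258.4], [121, 248, 20, 22, 333])]
```

View pics/w2.png

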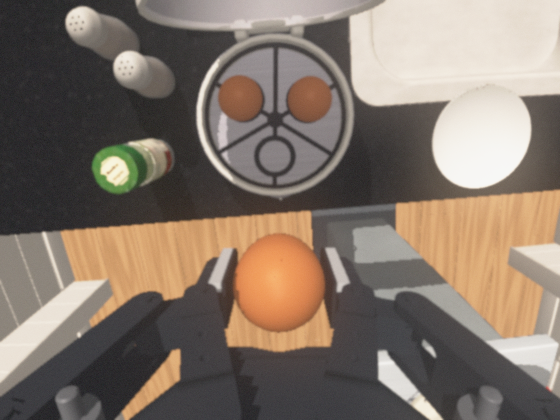

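View pics/s2.png

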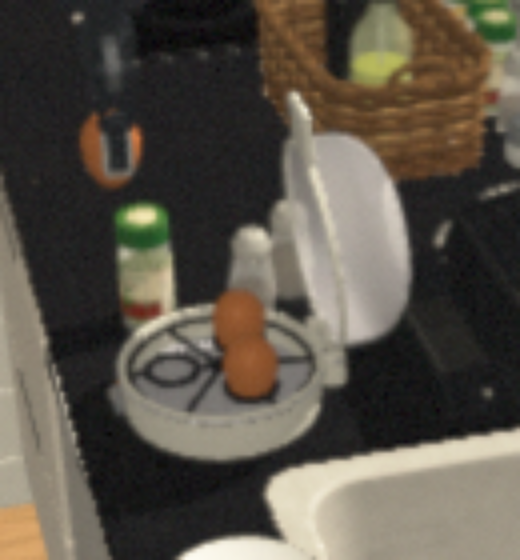

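The wrist view shows the empty ring at (275,156), the tray hub at (275,118) and the held egg upright at (279,283). The side crop shows the egg held upright, blunt end up, with the lid standing open.

```bash
python3 - <<'E'
from h import *
d=shot('wrist'); s=robot.sense(); im=d['image']
g=cv2.cvtColor(im,cv2.COLOR_BGR2GRAY)
m=cv2.inRange(g[130:182,248:302],0,55)
# inside hole of ring: light blob enclosed around (275,156)
n,l,st,c=cv2.connectedComponentsWithStats(255-m,connectivity=4); k=l[26,27]; print('ring inner',st[k],c[k]+[248,130])
u,v=c[k]+[248,130]
ring=onz(d,u,v,.049); print('ring w',ring,'onz .047',onz(d,u,v,.047))
e1=onz(d,239.8,97.5,.068); e2=onz(d,309.1,98.4,.068); print('eggs',e1,e2,'mid->ring',(ring-(e1+e2)/2), 'yaw',np.degrees(np.arctan2(-(e2-e1)[0]*-1,-(e2-e1)[1]*1)))
p=s['position']; print('held: at centre, proj', [proj(d,p+[0,0,h]).round(1) for h in (.010,.014,.018)])
for h in (.010,.014,.018): print(h,onz(d,279,282.5,p[2]+h)-p)
A=shot('scene');B=shot('side')
print('ring AB',onz(A,155,278.5,.049),onz(B,243,152,.049))
print('rim',onz(d,199,113,.052),onz(d,352,113,.052))
print('held scene', blobs(A['image'],'brown',100)[0][0], proj(A,p+[0,0,.012]), proj(B,p+[0,0,.012]))
E
```

```text
ring inner [   0    0   54   52 2730] [274.47509158 155.47582418]
ring w [0.50384103 0.28811009 0.049     ] onz .047 [0.50360564 0.28816523 0.047     ]
eggs [0.56672456 0.31671519 0.068     ] [0.5596286  0.24785337 0.068     ] mid->ring [-0.05933555  0.00582582 -0.019     ] yaw -5.883354288569174
held: at centre, proj [array([278.2, 271.8]), array([278.1, 275.9]), array([278.1, 280.2])]
0.01 [-0.00607397  0.00012685  0.01      ]
0.014 [-3.68215624e-03 -9.44178117e-05  1.40000000e-02]
0.018 [-0.00129034 -0.00031569  0.018     ]
ring AB [0.49878508 0.28798202 0.049     ] [0.50323561 0.28181137 0.049     ]
rim [0.5565427  0.36400268 0.052     ] [0.54189436 0.20164139 0.052     ]
held scene [139.8, 224.5] [139.86661787 223.80886102] [228.01905446  95.80256729]
```

Call:
jog_arm:
  rows:
    - [[0,0,0,0,0,-0.17,1],[0,0,0,0,0,-0.34,1],[0,0,0,0,0,-0.51,1],[0,0,0,0,0,-0.68,1],[0,0,0,0,0,-0.85,1],[0,0,0,0,0,-1,1]]

```text
clock: 7.95
position: [0.4699, 0.2868, 0.2388]
ee_rot: [-2.78, -1.459, -0.005]
contact_force: [-0.1, -0.4, -1.3]
finger_gap: 0.0429
finger_force: 25.8
```

Call:
jog_arm:
  rows:
    - [[0,0,0,0,0,-0.17,1],[0,0,0,0,0,-0.34,1],[0,0,0,0,0,-0.51,1],[0,0,0,0,0,-0.68,1],[0,0,0,0,0,-0.85,1],[0,0,0,0,0,-1,1]]

```text
clock: 8.7
position: [0.4699, 0.2868, 0.2389]
ee_rot: [1.679, 2.655, 0.006]
contact_force: [-1.3, -0.5, -0.8]
finger_gap: 0.043
finger_force: 25.8
```

Call:
jog_arm:
  rows:
    - [[0,0,0,0,0,-0.17,1],[0,0,0,0,0,-0.34,1],[0,0,0,0,0,-0.51,1],[0,0,0,0,0,-0.68,1],[0,0,0,0,0,-0.85,1],[0,0,0,0,0,-1,1],[0,0,0,0,0,-1,1]]

```text
clock: 9.57
position: [0.4699, 0.2869, 0.2388]
ee_rot: [0.137, 3.137, 0.005]
contact_force: [-0.4, -0.8, 0.3]
finger_gap: 0.0431
finger_force: 25.8
```

```bash
python3 - <<'E'
from h import *
d=shot('wrist'); s=robot.sense(); p=s['position']; print(s['joint_positions'].round(2),s['finger_force'])
b=[q for q in blobs(d['image'],'brown',300)]; print(b)
for h in (.014,.018,.022): print(h,onz(d,b[-1][1][0]+b[-1][1][2]/2,b[-1][1][1]+b[-1][1][3]/2,p[2]+h)-p)
plan([.5023,.288,.08],Rtool(175,0))
E
```

```text
[ 0.49 -0.04  1.35  0.    1.83 -1.  ] 25.79163059592247
[([278.7, 282.4], [233, 234, 92, 98, 7098])]
0.014 [ 0.00410156 -0.00061459  0.014     ]
0.018 [ 0.00167956 -0.00041485  0.018     ]
0.022 [-0.00074244 -0.00021511  0.022     ]
t [-0.0638  0.0069  0.3178] w [ 0.0033  0.0018 -0.002 ] pos [0.4699 0.2869 0.2388] gap 0.0432 F [ 0.1  0.5 -1.1]
```

Call:
jog_arm:
  rows:
    - [[-0.02,0.002,0,0,0,0,1],[-0.064,0.007,0.08,0.003,0.002,-0.002,1],[-0.064,0.007,0.16,0.003,0.002,-0.002,1],[-0.064,0.007,0.22,0.003,0.002,-0.002,1],[-0.064,0.007,0.27,0.003,0.002,-0.002,1],[-0.064,0.007,0.3,0.003,0.002,-0.002,1],[-0.064,0.007,0.31,0.003,0.002,-0.002,1],[-0.064,0.007,0.31,0.003,0.002,-0.002,1]]

```text
clock: 10.62
position: [0.5027, 0.2884, 0.0844]
ee_rot: [0.132, 3.138, 0.001]
contact_force: [0.2, -0.0, -0.9]
finger_gap: 0.0429
finger_force: 25.8
```

```bash
python3 - <<'E'
from h import *
s=robot.sense(); p=s['position']
A=shot('scene');B=shot('side')
for n,d in (('A',A),('B',B)):
    b=blobs(d['image'],'brown',80); print(n,[q for q in b if q[0][1]>50],'pred held',proj(d,p+[.0015,0,.018-.006]).round(1),'ring-egg',proj(d,[.5038,.288,.063]).round(1),'cook eggs',proj(d,[.567,.3167,.063]).round(1),proj(d,[.560,.248,.063]).round(1))
cv2.imwrite('pics/h.png',cv2.resize(np.hstack([A['image'][160:310,75:205],B['image'][60:210,200:330]]),None,fx=3,fy=3,interpolation=cv2.INTER_CUBIC))
plan([.5023,.288,.051],Rtool(175,0))
E
```

```text
A [([148.9, 262.1], [137, 250, 23, 25, 414])] pred held [149.5 263.3] ring-egg [152.9 273. ] cook eggs [131.2 258.5] [161.2 248.6]
B [([260.8, 145.5], [254, 133, 15, 26, 300])] pred held [242.1 138.4] ring-egg [242.5 147.3] cook eggs [259.5 139.9] [262.3 151.3]
t [ 0.0014 -0.0014  0.0684] w [0.0013 0.0014 0.0032] pos [0.503  0.2886 0.0852] gap 0.0431 F [ 0.2  0.5 -0.3]
```

View pics/h.png

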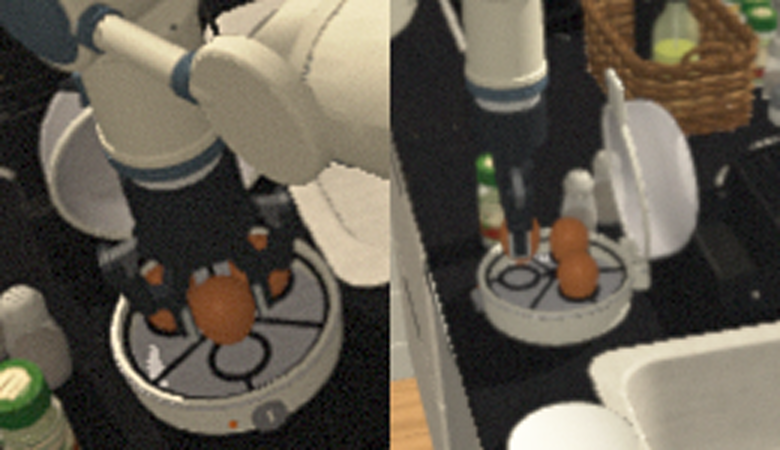

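The hover view shows the egg upright, just behind and above the empty ring in line with it, with the other two eggs clear. Next I lower it gently.

Call:
jog_arm:
  rows:
    - [[0.001,-0.001,0.015,0.001,0.001,0.003,1],[0.001,-0.001,0.03,0.001,0.001,0.003,1],[0.001,-0.001,0.042,0.001,0.001,0.003,1],[0.001,-0.001,0.05,0.001,0.001,0.003,1],[0.001,-0.001,0.054,0.001,0.001,0.003,1],[0.001,-0.001,0.054,0.001,0.001,0.003,1]]

```text
clock: 11.48
position: [0.5018, 0.2878, 0.0567]
ee_rot: [-0.136, -3.137, 0.001]
contact_force: [0.2, -0.4, -0.2]
finger_gap: 0.0431
finger_force: 25.8
```

Call:
jog_arm:
  rows:
    - [[0,0,0.003,0,0,0,1],[0,0,0.006,0,0,0,1],[0,0,0.006,0,0,0,1]]

```text
clock: 11.85
position: [0.5016, 0.2883, 0.0547]
ee_rot: [-0.136, -3.137, -0.0]
contact_force: [-3.4, 1.0, 5.6]
finger_gap: 0.0428
finger_force: 26.2
```

Call:
jog_arm:
  rows:
    - [[0,0,0.002,0,0,0,1],[0,0,0.004,0,0,0,1],[0,0,0.004,0,0,0,1]]

```text
clock: 12.22
position: [0.5011, 0.2885, 0.0534]
ee_rot: [-0.135, -3.136, -0.001]
contact_force: [-8.1, -0.1, 8.6]
finger_gap: 0.043
finger_force: 26.6
```

Call:
jog_arm:
  rows:
    - [[0.003,0,-0.002,0,0,0,1],[0.006,0,-0.002,0,0,0,1],[0.006,0,-0.002,0,0,0,1]]

```text
clock: 12.6
position: [0.4992, 0.2882, 0.0527]
ee_rot: [-0.137, -3.138, 0.001]
contact_force: [1.2, 1.6, -0.1]
finger_gap: 0.0426
finger_force: 25.9
```

Call:
jog_arm:
  rows:
    - [[0,0,0.003,0,0,0,1],[0,0,0.005,0,0,0,1],[0,0,0.005,0,0,0,1]]

```text
clock: 12.98
position: [0.4996, 0.2885, 0.0519]
ee_rot: [0.137, 3.138, 0.001]
contact_force: [0.2, 1.7, 6.2]
finger_gap: 0.0428
finger_force: 26.4
```

Force is now purely vertical (6 N), so the egg is seated and centred. I release it and rise.

Call:
jog_arm:
  rows:
    - [[0,0,-0.001,0,0,0,1],[0,0,-0.001,0,0,0,-0.05],[0,0,-0.001,0,0,0,-0.1],[0,0,-0.001,0,0,0,-0.2],[0,0,-0.001,0,0,0,-0.3],[0,0,-0.001,0,0,0,-0.5],[0,0,-0.001,0,0,0,-0.55],[0,0,-0.001,0,0,0,-0.55],[0,0,-0.02,0,0,0,-0.55],[0,0,-0.05,0,0,0,-0.55],[0,0,-0.1,0,0,0,-0.55],[0,0,-0.18,0,0,0,-0.55],[0,0,-0.26,0,0,0,-0.55],[0,0,-0.26,0,0,0,-0.55]]

```text
clock: 14.72
position: [0.5008, 0.2891, 0.1868]
ee_rot: [0.136, 3.132, 0.006]
contact_force: [-0.6, 0.6, 0.2]
finger_gap: 0.0663
finger_force: 0.0
```

```bash
python3 - <<'E'
from h import *
A=shot('scene');B=shot('side');w=shot('wrist')
for n,d in (('A',A),('B',B),('w',w)):
    b=blobs(d['image'],'brown',80); print(n,[q for q in b if q[0][1]>50],proj(d,[.5038,.288,.063]).round(1),proj(d,[.567,.3167,.063]).round(1),proj(d,[.560,.248,.063]).round(1))
cv2.imwrite('pics/r.png',np.hstack([cv2.resize(A['image'][160:310,75:205],None,fx=3,fy=3,interpolation=cv2.INTER_CUBIC),cv2.resize(B['image'][60:210,200:315],None,fx=3,fy=3,interpolation=cv2.INTER_CUBIC)]))
print(robot.sense()['position'],robot.sense()['finger_gap'])
E
```

```text
A [([161.1, 248.6], [152, 239, 19, 21, 327]), ([130.6, 258.4], [121, 248, 20, 22, 325]), ([152.5, 272.9], [142, 262, 21, 23, 363])] [152.9 273. ] [131.2 258.5] [161.2 248.6]
B [([260.7, 145.5], [253, 133, 16, 26, 306]), ([242.3, 147.5], [236, 141, 13, 14, 156])] [242.5 147.3] [259.5 139.9] [262.3 151.3]
w [([278.8, 205.8], [256, 182, 46, 49, 1788]), ([241.8, 265.2], [219, 242, 45, 48, 1659]), ([314.1, 266.0], [293, 243, 44, 48, 1643])] [279.1 206.1] [314.1 265.3] [243.4 264.6]
[0.49883221 0.28810199 0.1801347 ] 0.06618226021469302
```

View pics/r.png

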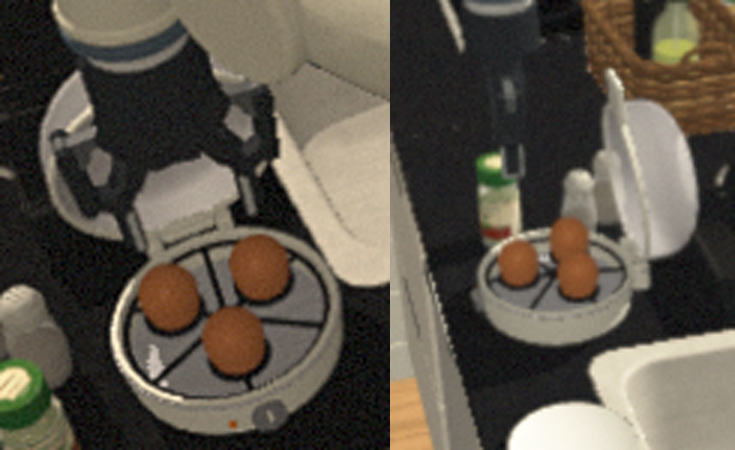

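The egg stands upright in the ring, with blobs matching the prediction to 0.5 px in all views, and the other eggs are unmoved. Next I locate the hinge and tab.

```bash
python3 - <<'E'
from h import *
A=shot('scene'); B=shot('side'); d=shot('wrist')
M=np.eye(4); M[:3,:3]=R.from_rotvec([-3.13562,.13682,-.00343]).as_matrix(); M[:3,3]=[.47003,.28579,.23893]; d['T']=M@d['T_tool_cam']
print('hinge blocks',onz(d,241,31,.056),onz(d,297,29,.056)); 
for p in ((120,180.7),(117.5,173),):
  o,D=ray(A,*p)
  for t in np.arange(.8,1.3,.002):
    q=o+D*t
    if abs(q[2]-.25)<.025: 
        r=np.hypot(q[0]-.633,q[2]-.056); 
        if abs(r-(.193 if p[0]==120 else .214))<.0015: print(p,q.round(3),r.round(3),'angle',np.arctan2(q[2]-.056,.633-q[0]).round(3))
# tab in side view: crop s2 (295,95)-(305,130) /4 + (200,60)
for p in ((274,85),(276,92)): print('side',p,[onz(B,*p,z).round(3) for z in (.25,.26,.27)])
plan([.56,.285,.32],Rtool(178,0))
E
```

```text
hinge blocks [0.62988341 0.30974413 0.056     ] [0.62659119 0.25455247 0.056     ]
(120, 180.7) [0.61  0.283 0.249] 0.194 angle 1.451
(120, 180.7) [0.611 0.283 0.247] 0.193 angle 1.458
(117.5, 173) [0.609 0.283 0.27 ] 0.215 angle 1.461
(117.5, 173) [0.611 0.283 0.269] 0.214 angle 1.467
(117.5, 173) [0.612 0.283 0.268] 0.213 angle 1.474
side (274, 85) [array([0.62 , 0.321, 0.25 ]), array([0.614, 0.3  , 0.26 ]), array([0.609, 0.279, 0.27 ])]
side (276, 92) [array([0.613, 0.272, 0.25 ]), array([0.608, 0.253, 0.26 ]), array([0.603, 0.233, 0.27 ])]
t [-0.1221  0.0043 -0.2829] w [-0.002  -0.0035 -0.0497] pos [0.4985 0.2879 0.1788] gap 0.0662 F [ 1.  -0.7  0.3]
```

Call:
jog_arm:
  rows:
    - [[0,0,-0.1,0,0,-0.03,1],[0,0,-0.2,0,0,-0.05,1],[0,0,-0.32,0,0,-0.05,1],[-0.08,0.006,-0.33,0,0,-0.05,1],[-0.18,0.006,-0.33,0,0,-0.05,1],[-0.26,0.006,-0.33,0,0,-0.05,1],[-0.32,0.006,-0.33,0,0,-0.05,1],[-0.32,0.006,-0.33,0,0,-0.05,1],[-0.32,0.006,-0.33,0,0,-0.05,1]]

```text
clock: 16.15
position: [0.6585, 0.2776, 0.3445]
ee_rot: [-0.054, -3.138, 0.002]
contact_force: [-0.2, -0.7, 0.1]
finger_gap: 0.0004
finger_force: 0.0
```

```bash
python3 - <<'E'
from h import *
plan([.652,.284,.246],Rtool(178,0)); d=shot('wrist','w3.png'); B=shot('side')
print(proj(d,[.611,.283,.268]),proj(d,[.616,.283,.268]))
a=cv2.resize(B['image'][20:180,200:330],None,fx=2.6,fy=2.6); a=cv2.resize(a,(341,420)); cv2.imwrite('pics/x.png',cv2.resize(np.hstack([d['image'],a]),(800,373)))
E
```

```text
t [0.0128 0.0126 0.197 ] w [-0.001  -0.0027  0.0006] pos [0.6585 0.2776 0.3445] gap 0.0004 F [-0.2 -0.7  0.1]
[284.28433272 154.51720208] [284.49854531 161.35005004]
```

View pics/x.png

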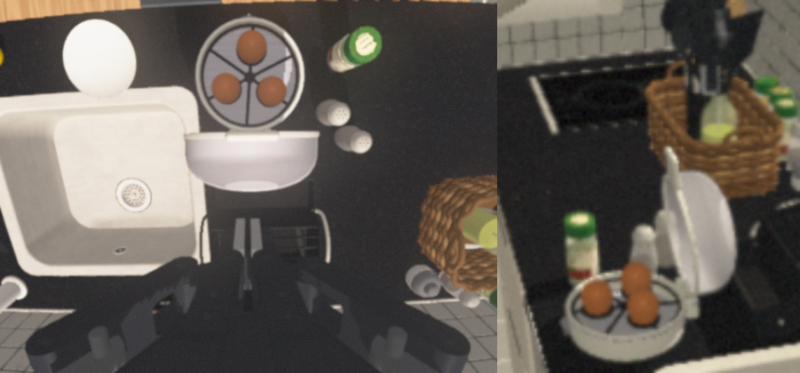

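The last view shows the shut fingers behind the tab. The tab is at (284,152) in full-picture pixels, as predicted, and nothing is in the way behind the lid. I descend behind the tab.

Call:
jog_arm:
  rows:
    - [[0.013,0.013,0.05,0,-0.003,0,1],[0.013,0.013,0.11,0,-0.003,0,1],[0.013,0.013,0.15,0,-0.003,0,1],[0.013,0.013,0.17,0,-0.003,0,1],[0.013,0.013,0.172,0,-0.003,0,1],[0.013,0.013,0.172,0,-0.003,0,1]]

```text
clock: 17.0
position: [0.6525, 0.2842, 0.2608]
ee_rot: [0.054, 3.137, 0.0]
contact_force: [0.0, 0.5, 0.1]
finger_gap: 0.0001
finger_force: 0.0
```

```bash
python3 - <<'E'
from h import *
s=robot.sense(); p=s['position']; print(p,s['contact_force']); R0=R.from_rotvec(s['ee_rot'])
hx,hz,r=.632,.056,.205
for th in np.arange(1.47,-.01,-.105):
    P=np.array([hx-r*np.cos(th)+.0045*np.sin(th)+.011, .284+.004*(1-th/1.47), hz+r*np.sin(th)+.0045*np.cos(th)])
    print(round(th,2),P.round(3),(R0.inv().apply(P-p)/.5).round(3).tolist())
E
```

```text
[0.65253138 0.2842151  0.26079038] [0.02319955 0.50236619 0.07335063]
1.47 [0.627 0.284 0.26 ] [0.051, -0.002, 0.001]
1.36 [0.606 0.284 0.258] [0.094, -0.003, 0.006]
1.26 [0.585 0.285 0.253] [0.136, -0.004, 0.016]
1.16 [0.564 0.285 0.245] [0.176, -0.005, 0.03]
1.05 [0.545 0.285 0.236] [0.215, -0.006, 0.049]
0.94 [0.527 0.285 0.225] [0.252, -0.006, 0.071]
0.84 [0.51  0.286 0.212] [0.286, -0.007, 0.097]
0.74 [0.494 0.286 0.197] [0.318, -0.007, 0.127]
0.63 [0.48  0.286 0.18 ] [0.346, -0.008, 0.159]
0.53 [0.468 0.287 0.163] [0.37, -0.008, 0.195]
0.42 [0.458 0.287 0.144] [0.391, -0.008, 0.233]
0.32 [0.449 0.287 0.124] [0.407, -0.008, 0.272]
0.21 [0.443 0.287 0.103] [0.419, -0.008, 0.314]
0.11 [0.44  0.288 0.082] [0.427, -0.008, 0.356]
0.0 [0.438 0.288 0.061] [0.431, -0.007, 0.399]
```

Call:
jog_arm:
  rows:
    - [[0.03,-0.001,0,0,0,0,1],[0.051,-0.002,0.001,0,0,0,1],[0.072,-0.002,0.003,0,0,0,1],[0.094,-0.003,0.006,0,0,0,1],[0.115,-0.003,0.011,0,0,0,1],[0.136,-0.004,0.016,0,0,0,1],[0.156,-0.004,0.023,0,0,0,1],[0.176,-0.005,0.03,0,0,0,1],[0.196,-0.005,0.039,0,0,0,1],[0.215,-0.006,0.049,0,0,0,1]]

```text
clock: 18.25
position: [0.5443, 0.2848, 0.2341]
ee_rot: [0.054, 3.139, -0.001]
contact_force: [1.2, 0.4, 0.8]
finger_gap: -0.0001
finger_force: 0.5
```

```bash
python3 - <<'E'
from h import *
s=robot.sense(); p=s['position']; print(p,s['contact_force']); R0=R.from_rotvec(s['ee_rot'])
hx,hz,r=.632,.056,.205
for th in list(np.arange(.95,.05,-.08))+[.05]:
    P=np.array([hx-r*np.cos(th)+.0045*np.sin(th)+.011, .284+.004*(1-th/1.47), hz+r*np.sin(th)+.0045*np.cos(th)])
    print(round(th,2),P.round(3),(R0.inv().apply(P-p)/.5).round(3).tolist())
B=shot('side','lid.png')
E
```

```text
[0.54431577 0.28483084 0.23408709] [1.15238782 0.3821303  0.83611248]
0.95 [0.527 0.285 0.225] [0.034, 0.0, 0.017]
0.87 [0.514 0.286 0.216] [0.06, -0.0, 0.037]
0.79 [0.502 0.286 0.205] [0.085, -0.001, 0.058]
0.71 [0.49  0.286 0.193] [0.108, -0.001, 0.082]
0.63 [0.48  0.286 0.18 ] [0.129, -0.001, 0.107]
0.55 [0.471 0.287 0.167] [0.148, -0.002, 0.134]
0.47 [0.462 0.287 0.153] [0.164, -0.002, 0.162]
0.39 [0.455 0.287 0.138] [0.179, -0.002, 0.192]
0.31 [0.449 0.287 0.123] [0.191, -0.002, 0.222]
0.23 [0.444 0.287 0.107] [0.2, -0.002, 0.254]
0.15 [0.441 0.288 0.091] [0.207, -0.001, 0.286]
0.07 [0.439 0.288 0.075] [0.212, -0.001, 0.318]
0.05 [0.438 0.288 0.071] [0.212, -0.001, 0.326]
```

Force on the tool is about 1.4 N along the lid's outward normal, so it is moving the lid as expected. I continue the arc.

Call:
jog_arm:
  rows:
    - [[0.034,0,0.017,0,0,0,1],[0.06,0,0.037,0,0,0,1],[0.085,-0.001,0.058,0,0,0,1],[0.108,-0.001,0.082,0,0,0,1],[0.129,-0.001,0.107,0,0,0,1],[0.148,-0.002,0.134,0,0,0,1],[0.164,-0.002,0.162,0,0,0,1],[0.179,-0.002,0.192,0,0,0,1],[0.191,-0.002,0.222,0,0,0,1],[0.2,-0.002,0.254,0,0,0,1],[0.207,-0.002,0.286,0,0,0,1],[0.21,-0.002,0.306,0,0,0,1],[0.212,-0.002,0.326,0,0,0,1],[0.212,-0.002,0.336,0,0,0,1],[0.212,-0.002,0.336,0,0,0,1]]

```text
clock: 20.18
position: [0.4393, 0.2872, 0.066]
ee_rot: [0.054, 3.14, -0.002]
contact_force: [-0.4, 0.0, 0.5]
finger_gap: -0.0001
finger_force: 0.0
```

Call:
jog_arm:
  rows:
    - [[0,0,0.005,0,0,0,1],[0,0,0.008,0,0,0,1],[0,0,0.008,0,0,0,1]]

```text
clock: 20.55
position: [0.4394, 0.2873, 0.0623]
ee_rot: [0.054, 3.139, -0.001]
contact_force: [-1.0, 0.8, -0.0]
finger_gap: -0.0001
finger_force: 0.0
```

Call:
jog_arm:
  rows:
    - [[0,0,0.003,0,0,0,1],[0,0,0.004,0,0,0,1],[0,0,0.004,0,0,0,1]]

```text
clock: 20.92
position: [0.4394, 0.2873, 0.0605]
ee_rot: [0.054, 3.139, -0.001]
contact_force: [-1.3, -0.7, 2.5]
finger_gap: -0.0002
finger_force: 1.2
```

Call:
jog_arm:
  rows:
    - [[0,0,0.002,0,0,0,1],[0,0,0.004,0,0,0,1],[0,0,0.004,0,0,0,1]]

```text
clock: 21.3
position: [0.4394, 0.2874, 0.0603]
ee_rot: [0.054, 3.139, -0.0]
contact_force: [-5.2, -2.1, 11.7]
finger_gap: 0.0002
finger_force: 5.7
```

```bash
python3 - <<'E'
from h import *
A=shot('scene'); B=shot('side'); print([robot.sense()[k] for k in ('position','contact_force')])
for n,d in (('A',A),('B',B)): print(n,'expect tab',proj(d,[.436,.288,.0605]),'tip',proj(d,robot.sense()['position']))
h=cv2.cvtColor(A['image'],cv2.COLOR_BGR2HSV); print('eggs thru lid',blobs(A['image'],'brown',40))
cv2.imwrite('pics/y.png',cv2.resize(np.hstack([A['image'][190:330,75:205],B['image'][80:220,200:330]]),None,fx=3,fy=3,interpolation=cv2.INTER_CUBIC))
E
```

```text
[array([0.43941453, 0.28739438, 0.06030419]), array([-4.34824444, -2.44175071, 11.78826986])]
A expect tab [164.17765524 296.14940306] tip [163.88817704 294.91414274]
B expect tab [221.9347321  151.19623078] tip [223.01991582 151.18408815]
eggs thru lid []
```

The stop is firm at z = 0.0603 (12 N), against 0.0605 expected for a shut lid. I retreat and check by numbers.

Call:
jog_arm:
  rows:
    - [[0,0,-0.01,0,0,0,1],[0,0,-0.06,0,0,0,1],[0,0,-0.14,0,0,0,1],[0,0,-0.24,0,0,0,1],[0,0,-0.36,0,0,0,1],[0,-0.1,-0.42,0,0,0,1],[0,-0.2,-0.42,0,0,0,1],[0,-0.3,-0.42,0,0,0,1],[0,-0.4,-0.42,0,0,0,1],[0,-0.4,-0.42,0,0,0,1],[0,-0.4,-0.42,0,0,0,1]]

```text
clock: 22.78
position: [0.4321, 0.0879, 0.2682]
ee_rot: [0.055, 3.14, -0.0]
contact_force: [0.1, 1.3, 0.2]
finger_gap: -0.0002
finger_force: 0.0
```

```bash
python3 - <<'E'
from h import *
s=robot.sense(); print(s['position'],s['contact_force'])
A=shot('scene');B=shot('side')
for n,d in (('A',A),('B',B)):
    print(n,'tab exp shut',proj(d,[.439,.2875,.0605]).round(1),'if 10 mm up',proj(d,[.439,.2875,.0705]).round(1))
    h=cv2.cvtColor(d['image'],cv2.COLOR_BGR2HSV); u,v=[int(round(x)) for x in proj(d,[.439,.2875,.0605])]
    print('V',h[v-12:v+13:2,u,2],'S',h[v-12:v+13:2,u,1])
h=cv2.cvtColor(A['image'],cv2.COLOR_BGR2HSV)
for p in ([.5038,.288,.075],[.567,.3167,.075],[.56,.248,.075]):
    u,v=[int(round(x)) for x in proj(A,p)]; print('egg px',(u,v),np.median(h[v-3:v+4,u-3:u+4].reshape(-1,3),0))
u,v=[int(x) for x in proj(A,[.611,.283,.25])]; print('old tab spot',h[v,u],'rack side brown/yellow/white',[b for b in blobs(B['image'],'brown',80)+blobs(B['image'],'yellow',80)+blobs(B['image'],'white',80) if 255<b[0][0]<340 and 240<b[0][1]<350])
E
```

```text
[0.4321454  0.08787627 0.26819759] [0.07060627 1.25454569 0.1544139 ]
A tab exp shut [163.9 295. ] if 10 mm up [163.  292.2]
V [142 137 141 146 148 153 149 148 148 152 185 118  23] S [32 37 49 49 50 47 48 50 45 44 50 50 89]
B tab exp shut [222.9 151.1] if 10 mm up [222.6 148.5]
V [ 31  23  24  22  37 143 155 156 161 128  24  23  16] S [33 55 43 58 34 41 39 38 40 34 32 22 32]
egg px (152, 270) [ 13.  62. 170.]
egg px (130, 255) [ 14.  53. 223.]
egg px (160, 245) [ 13.  55. 206.]
old tab spot [135  38  27] rack side brown/yellow/white [([273.1, 258.9], [263, 250, 21, 19, 311]), ([328.1, 321.6], [320, 314, 16, 17, 181])]
```

```bash
python3 -c "
from station import close_job
print(close_job())"
```

```text
the job is handed in; nothing more can be done
None
```

I stood the brown egg upright, blunt end up, in the cooker's empty ring and swung the lid shut until it met a firm stop at the expected height. The other eggs were where they started at my last check of each, and the job was handed in at about 23 s; no verdict was shown.

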